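# Index the rotary drilling table by one notch

## Robot

A 6-joint arm with a two-finger parallel gripper is mounted at the origin on the work surface. World frame = base frame: x ahead of the robot, y to its left, z up, the work surface at z = 0. Lengths are in m, angles in rad, forces in N, time in s.
With the tool pointing down it reaches from about 0.3 to 0.775 m from the base axis. Payload 14.6 kg.
Tool frame: the origin (TCP) lies at the very end of the fingers, on their centre line; the grasp point (between the pads) lies grip_depth behind it (grip_depth is the distance from the TCP to the grasp point, in m); z points along the fingers, x is the direction in which the jaws open and shut, and the axes are right-handed (so a half turn about z gives the same grasp; the last joint's range is limited). The gripper opens to 94 mm and grips with 3 to 60 N. Pads are 16 mm wide; open, the fingers measure 119 mm over their backs; the gripper's body (75 mm by 177 mm) begins 78 mm behind the grasp point.
Start: joints at [1.231, 0.3, 1.521, -0, 1.321, -0.067], TCP at [0.148, 0.53, 0.205] pointing down, gripper open.
Joint ranges: [-3.03, 3.03], [-0.79, 2.21], [0.23, 2.52], [-1.04, 4.18], [0, 3.07], [-2.55, 2.55]. Speed limits (rad/s): [2.22, 2.22, 2.57, 3.14, 3.14, 3.14].

## Interface

Orientations are given as a unit quaternion [x, y, z, w].
In Python, from cell import * gives the robot as it stands.
- The arm moves only by the shell command python3 -m pendant 'ROWS' [FORCE]. ROWS is text: rows parted by semicolons, each of 7 numbers parted by spaces: the turn, a rotation vector about the tool's x, y, z in rad, then the shift along the tool's x, y, z in m, then the closure in counts, from 0 (fully open) to 255 (shut). In form: rx ry rz tx ty tz fingers; .... A call has 1 to 20 rows; each row shifts and turns the commanded pose from where the row before left it, along the tool's axes as they then stand; what a row does not reach is not made up. A row lasts 1/8 s, in which the tool goes at most 62.5 mm and 10.7 degrees, less where a joint would pass 70% of its speed; a pose out of reach is approached as far as the arm can. A call is refused whole if a number of a shift passes 0.0625 or a number of a turn 0.188, either way. A call with a gripper value outside its range is refused whole. The fingers move at their own pace and stop on an object; FORCE is the grip in N (left out, the last holds). Time passes only in rows, so rows that do not move let the fingers close. It gives the time, the measured TCP pose, the force and the opening at its end, in the units of the state.
- get_state(): the state, without advancing time (a new reading comes with each control period).
- camera(name): name is "side" or "top"; returns a dict with "color" (400x640x3 uint8, red, green, blue), "depth" (400x640 float32, m along the optical axis (not along the pixel's ray), 0 where there is no reading), "mtx" (3x3 intrinsics, pixels), "R" (3x3) and "t" (3): a world point X has camera coordinates R X + t. Camera axes: x right, y down, z forward; pixel columns grow to the right and rows downward; lengths in m; the calibration is good to about 2 mm. A picture is of the moment at which its call begins.
- finish_job(): hands the job in, once; it reports no verdict.
Trained networks look in a picture, given as the dict that the camera call returned (one of the last four; its "shot" number tells which), for a name from the list of things; names that differ only in an ending like _2 or _b are one class to them, and where a whole thing is asked for, a point or a joint stands for the part that bears it (a point fixed in the world has none). Each returns a list of dicts, best first, with "confidence" (0 to 1); they miss things now and then, are a little off and sometimes report something else, mostly with a low value. They report only what shows in the picture. A call takes as long as a camera call.
- look_for(label, picture): "xyz" ([x, y, z] in m, in world coordinates, good to about 4 mm: the middle of the surface that is visible of it).
The state is a dict: "t": time; "q": joint angles; "dq": joint speeds; "effort": joint torques, N m; "tool_pos": TCP position; "eef_rot": TCP orientation; "contact_force": force on the tool from outside, world axes, zero at the start; "moment": the same for the moment, N m; "finger_gap": opening from 0.0 (shut) to 1.0 (fully open).
Only numpy, scipy, OpenCV 4.12 (cv2) and the standard library are available. Lean on these libraries where they do the work, as an engineer would, in place of code of your own. Each camera call takes 0.05 s, during which the arm holds its last target. There are 200 camera calls.

## Task

The flange on the rotary table is ready for its next bolt hole. With the fingertips, and without taking hold of anything, press the red plunger down so its tooth leaves the notch, turn the table counter-clockwise (seen from above) by one notch, and let the plunger spring up fully into that next notch. Do not turn the table the wrong way or past that notch to a further one, leave the oil bottle, chuck key and drill block where they are, and finish with the hand clear.

Things in the scene. Friction and masses are not known exactly. Their poses are not given: they have to be found in the camera images.
- table_axis (a point): Point on the turning axis, in the top face of the turning table (steel disc, 180 mm diameter, 66 mm above the bench), which carries an aluminium flange 104 mm across held by two strap clamps, all below 95 mm. A grey arm reaches from its rim to 142 mm from the axis and carries the red plunger and the yellow push plate.
- index_table (a joint): Turn of the table, rad, positive counter-clockwise seen from above. About 0 (within 0.02) at the start, 0.785 (45 degrees) with the plunger centred in the next notch; the tooth has about 0.03 of play either way in a notch. Dry friction takes about 2 N at the plunger to overcome; the table stays where it is left.
- plunger (a joint): How far the plunger is pressed down, m: 0 up, 0.011 at the stop; spring about 4 N at the top, 8 N at the bottom. A tooth on its stem locks the table while up in a notch; pressed 0.007 or more it passes under the rim and the table turns. Between notches the rim keeps it about 0.006 down; at a notch it springs up by itself if not held.
- plunger_top (a point): Centre of the flat top of the red round plunger button, which is 36 mm in diameter, 120 mm from the table's axis, its top 92 mm above the bench when up. It turns with the table and moves down when pressed.
- push_plate (a point): Centre (102 mm above the bench) of the upright face, turned to the button, of the yellow push plate on the table's arm; x radially out, y counter-clockwise into the plate. It stands 27 mm from the button's centre on its counter-clockwise side, 33 mm wide along the radius, 8 mm thick, top 112 mm high. A fingertip on the button can push this face to turn the table; so does friction on the button.
- next_stop (a point): Fixed point where the centre of the button's top lies when the table is in the next notch and the plunger is up.
- oil_bottle: Green plastic oil bottle with red cap, 52 mm in diameter, 115 mm tall, standing loose beside the table. Origin: centre of its underside. Not to be moved.
- chuck_key: Steel T-handled drill chuck key lying loose on the bench, 88 mm long with an 80 mm cross bar, 19 mm high. Origin: on the bench under the cross bar's end of the shank; x along the shank. Not to be moved.
- drill_block: Wooden block 45 x 100 x 32 mm with four drill shanks standing up to 65 mm above the bench, loose. Origin: centre of its underside, long side along y. Not to be moved.
- fixture: Fixed base of the rotary table, origin on the bench under the turning axis, x towards the notch where the plunger starts, z up; stands at a random place and heading. Blue foot disc of 220 mm diameter; above it a fixed steel index plate of 210 mm diameter, top 48 mm above the bench, with 8 rim notches 45 degrees apart, each 16 mm wide.

How it is judged:
On the way, in this order (a step that is already met when the one before it is completed fails the run):
1. the plunger is pressed in until its tooth is out of the first notch, with the table still there (value of joint plunger above 0.0065 m and value of joint index_table between -0.12 and 0.12 rad), for 0.05 s.
2. the table is turned counter-clockwise away from the first notch (value of joint index_table above 0.3 rad), for 0.05 s.
At the end, for the whole second after the job is handed in: The table stands at rest 45 degrees (within 0.06 rad) counter-clockwise of its start, with the plunger sprung back up to within 2 mm of its top, its tooth in the next notch; the bottle stands and no loose thing has moved 20 mm (value of joint index_table between 0.725 and 0.845 rad and value of joint plunger below 0.002 m and velocity of joint index_table between -0.03 and 0.03 rad/s and distance of each of oil_bottle, chuck_key, drill_block from where it was at the start of the episode below 0.02 m and angle between oil_bottle's own z axis and vertical below 0.2 rad); the robot touches nothing.
It fails at once if the table is turned past the next notch, most of the way to a further one (value of joint index_table above 1.2 rad).
It fails at once if the table is turned clockwise out of its notch (value of joint index_table below -0.25 rad).
It fails at once if the oil bottle, chuck key or drill block is lifted, carried or pushed away (20 mm) or the bottle knocked over (distance of any of oil_bottle, chuck_key, drill_block from where it was at the start of the episode above 0.02 m or angle between oil_bottle's own z axis and vertical above 0.4 rad).
It fails at once if the plunger button or the push plate is taken between the fingers (the grasp point lies inside it) ((horizontal distance between the grasp point and plunger_top below 0.01 m and z of the grasp point in the frame of plunger_top below 0.005 m) or (y of the grasp point in the frame of push_plate between 0.001 and 0.007 m and x of the grasp point in the frame of push_plate between -0.025 and 0.025 m and z of the grasp point in the frame of push_plate below 0.005 m)).
It also fails if it takes over 35 s, if anything falls off the work surface, if the arm or the gripper's body presses on something with over 40 N, if the wrist force passes 120 N, or if a joint passes its speed limit or range.

## Working session

There is one attempt and no reset: what is moved stays moved. The work goes in short steps, Python scripts to look and compute and a shell command to move; the robot and the scene stay as the last step left them, time stands still between calls to the robot, and variables do not carry over. Pictures are saved under pics/ and viewed, about 8 in all and at most 12, crops included, and the job is handed in when it is done.

```bash
mkdir -p pics
python3 - <<'E'
from cell import *
import cv2,numpy as np
s=get_state();print(s['t'],s['tool_pos'],s['eef_rot'],s['finger_gap'])
try: print(grip_depth)
except Exception as e: print(e)
for n in ['top','side']:
    p=camera(n);cv2.imwrite(f'pics/{n}0.png',p['color'][:,:,::-1])
    for l in ['table_axis','plunger_top','push_plate','fixture','oil_bottle','chuck_key','drill_block']:
        print(n,l,[(np.round(d['xyz'],4).tolist(),round(d['confidence'],2)) for d in look_for(l,p)[:2]])
E
```

```text
0.0 [0.1480754  0.52939712 0.20489019] [ 7.96674204e-01  6.04408695e-01 -4.87261795e-04  3.24748740e-04] 1.0009639255433285
0.0188
top table_axis [([0.5653, -0.0779, 0.0679], 0.8)]
top plunger_top [([0.4631, -0.0451, 0.0907], 0.48)]
top push_plate [([0.5676, -0.0749, 0.0653], 0.83)]
top fixture [([0.5679, -0.0807, 0.0641], 0.96)]
top oil_bottle [([0.5082, 0.3096, 0.0802], 0.89)]
top chuck_key [([0.4007, -0.4035, 0.0086], 0.68), ([0.5668, -0.0759, 0.0673], 0.51)]
top drill_block [([0.6131, -0.3509, 0.0318], 0.66)]
side table_axis [([0.5531, -0.106, 0.0651], 0.9), ([0.5602, -0.085, 0.0703], 0.64)]
side plunger_top [([0.4619, -0.0397, 0.0964], 0.52)]
side push_plate [([0.5597, -0.0847, 0.0701], 0.69), ([0.5507, -0.1043, 0.0674], 0.16)]
side fixture [([0.5482, -0.1073, 0.0659], 0.94)]
side oil_bottle [([0.5068, 0.3065, 0.0614], 0.69)]
side chuck_key [([0.4003, -0.4036, 0.0151], 0.59)]
side drill_block [([0.5614, -0.0865, 0.0668], 0.58)]
```

View pics/top0.png

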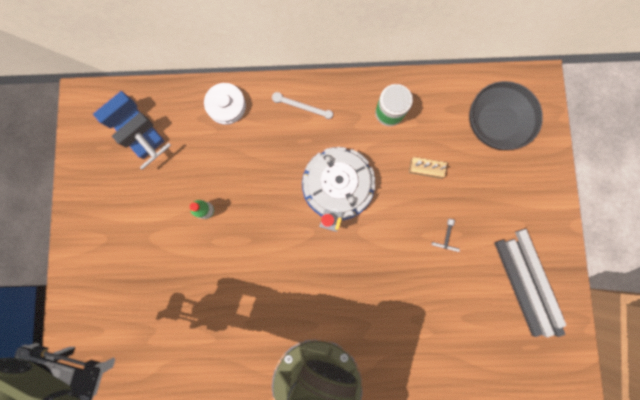

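View pics/side0.png

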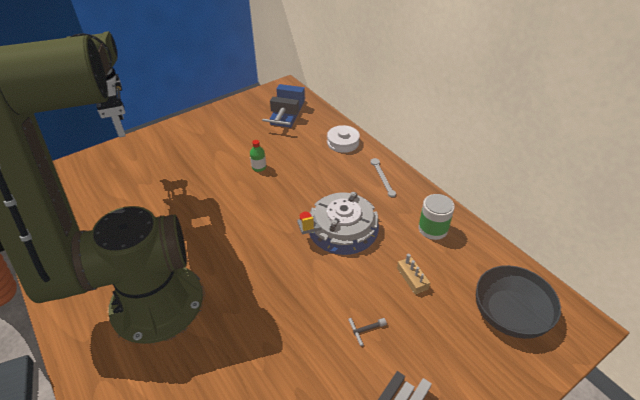

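The top view shows the table centred near (340,182), with the red button at (328,219) and the yellow plate to its right at (339,223). Counter-clockwise is therefore toward −y from the button. The bottle, key and drill block are well away. Next I'll refine the positions using colour and depth.

```bash
cat > meas.py <<'E'
from cell import *
import cv2,numpy as np
from scipy.optimize import least_squares
def cloud(p):
    v,u=np.mgrid[0:400,0:640];d=p['depth'];K=p['mtx']
    c=np.stack([(u-K[0,2])*d/K[0,0],(v-K[1,2])*d/K[1,1],d],-1)
    w=(c-p['t'])@p['R'];w[d==0]=np.nan;return w
def colours(n,c0=(0.565,-0.08)):
    p=camera(n);w=cloud(p);h=cv2.cvtColor(p['color'],cv2.COLOR_RGB2HSV).astype(int)
    near=np.hypot(w[...,0]-c0[0],w[...,1]-c0[1])<0.19
    red=near&((h[...,0]<6)|(h[...,0]>174))&(h[...,1]>170)&(h[...,2]>90)&(w[...,2]>.06)
    yel=near&(h[...,0]>20)&(h[...,0]<33)&(h[...,1]>150)&(w[...,2]>.06)
    return p,w,near,red,yel
if __name__=='__main__':
  for n in ['top','side']:
    p,w,near,red,yel=colours(n)
    for k,m in (('red',red),('yel',yel)):
        q=w[m];print(n,k,len(q),np.round(np.median(q,0),4),np.round(np.percentile(q,[5,95],0),3).tolist())
        q=q[q[:,2]>np.percentile(q[:,2],60)-.004];print('   top part',len(q),q.mean(0).round(4))
    # disc rim: points 60..72 mm high, robust circle r=.09 by outer boundary
    m=near&(w[...,2]>.060)&(w[...,2]<.073)
    q=w[m][:,:2];c=np.array([.565,-.08])
    for _ in range(20):
        a=np.arctan2(*(q-c).T[::-1]);r=np.hypot(*(q-c).T)
        b=np.round(a/(np.pi/18)).astype(int)
        e=np.array([q[b==i][r[b==i].argmax()] for i in set(b)])
        f=least_squares(lambda x:np.hypot(*(e-x[:2]).T)-x[2],[*c,.09],loss='soft_l1',f_scale=.002);c=f.x[:2]
    print(n,'circle',f.x.round(4))
    x0,y0=np.argwhere(near).min(0);x1,y1=np.argwhere(near).max(0)
    cv2.imwrite(f'pics/{n}_crop.png',cv2.resize(p['color'][x0:x1,y0:y1,::-1],None,fx=5,fy=5,interpolation=cv2.INTER_CUBIC)[:600,:800]);print(x0,y0)
E
python3 meas.py
```

```text
top red 44 [ 0.4654 -0.0426  0.091 ] [[0.456, -0.051, 0.089], [0.475, -0.034, 0.094]]
   top part 43 [ 0.4656 -0.0428  0.0914]
top yel 2 [ 0.455  -0.0744  0.1091] [[0.454, -0.074, 0.109], [0.456, -0.074, 0.11]]
   top part 2 [ 0.455  -0.0744  0.1091]
top circle [ 0.5769 -0.081   0.0896]
128 276
side red 54 [ 0.4626 -0.0403  0.0918] [[0.448, -0.051, 0.088], [0.475, -0.03, 0.095]]
   top part 49 [ 0.4624 -0.0409  0.0923]
side yel 90 [ 0.4491 -0.0752  0.0955] [[0.437, -0.081, 0.072], [0.462, -0.07, 0.112]]
   top part 42 [ 0.4502 -0.0751  0.1079]
side circle [ 0.5746 -0.0824  0.0906]
186 279
```

View pics/top_crop.png

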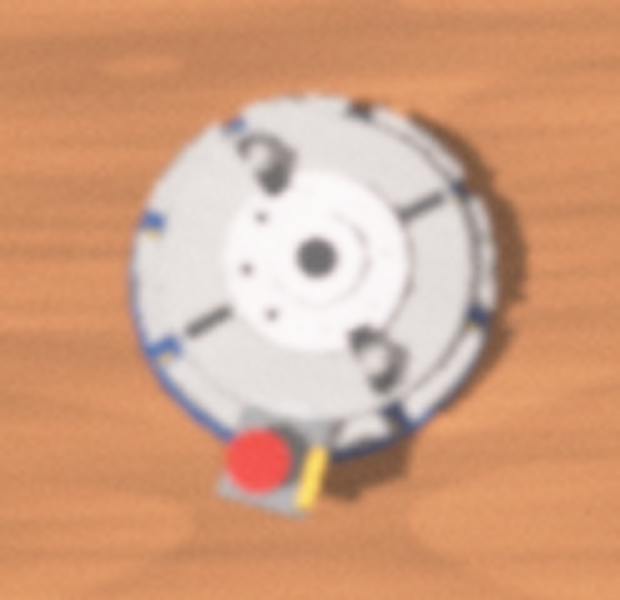

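Both cameras agree on an axis at about (0.576, −0.082) and a button at about (0.464, −0.042, 0.092). They are 119 mm apart against 120 mm given, and the plate lies on the −y side as it should. The button bears 160° from the axis. I'll shut the fingers, line the jaw axis up with the tangent and hover over the button, 8 mm toward the plate.

```bash
python3 -m pendant '0 0 0.07 0 0 0 255; 0 0 0 -0.0338 0.0377 0 255; 0 0 0 -0.0338 0.0377 0 255; 0 0 0 -0.0338 0.0377 0 255; 0 0 0 -0.0338 0.0377 0 255; 0 0 0 -0.0338 0.0377 0 255; 0 0 0 -0.0338 0.0377 0 255; 0 0 0 -0.0338 0.0377 0 255; 0 0 0 -0.0338 0.0377 0 255; 0 0 0 -0.0338 0.0377 0 255; 0 0 0 -0.0338 0.0377 0 255; 0 0 0 -0.0338 0.0377 0 255; 0 0 0 -0.0338 0.0377 0 255; 0 0 0 -0.0338 0.0377 0 255; 0 0 0 0 0 0.04 255; 0 0 0 0 0 0.02 255; 0 0 0 0 0 0 255; 0 0 0 0 0 0 255' 10
cat > st.py <<'E'
from meas import *
import sys
from scipy.spatial.transform import Rotation as Ro
s=get_state();R=Ro.from_quat(s['eef_rot']).as_matrix()
A=np.array([.576,-.082]);v=s['tool_pos'][:2]-A
print('t',s['t'],'tcp',np.round(s['tool_pos'],4),'gap',round(s['finger_gap'],3),'F',np.round(s['contact_force'],1),'q6',round(s['q'][5],2))
print('toolx bearing',np.degrees(np.arctan2(R[1,0],R[0,0])).round(1),'tcp bearing',np.degrees(np.arctan2(v[1],v[0])).round(1),'rad',np.hypot(*v).round(4),'tilt',np.round(R[:,2],3))
if len(sys.argv)>1:
  for n in ['top','side']:
    p,w,near,red,yel=colours(n)
    for k,m in (('red',red),('yel',yel)):
        q=w[m]
        if len(q)>1:
            q=q[q[:,2]>np.percentile(q[:,2],60)-.004];c=np.median(q,0);print(n,k,len(q),c.round(4),'bearing',np.degrees(np.arctan2(c[1]-A[1],c[0]-A[0])).round(1)%360)
    r,c=(110,230) if n=='top' else (150,230)
    cv2.imwrite(f'pics/{n}_{sys.argv[1]}.png',cv2.resize(p['color'][r:r+130,c:c+170,::-1],None,fx=4.5,fy=4.5,interpolation=cv2.INTER_CUBIC))
E
python3 st.py a
```

```text
t: 3.15
tool_pos: [0.4625, -0.0489, 0.1465]
eef_rot: [0.817, 0.576, 0.0, 0.001]
contact_force: [-0.4, 0.1, 0.4]
finger_gap: 0.004
t 3.15 tcp [ 0.4625 -0.0489  0.1465] gap 0.004 F [-0.4  0.1  0.4] q6 -1.41
toolx bearing 70.4 tcp bearing 163.7 rad 0.1182 tilt [ 0.001 -0.    -1.   ]
side red 51 [ 0.4626 -0.0401  0.0922] bearing 159.7
side yel 49 [ 0.4485 -0.074   0.108 ] bearing 176.4
```

View pics/side_a.png

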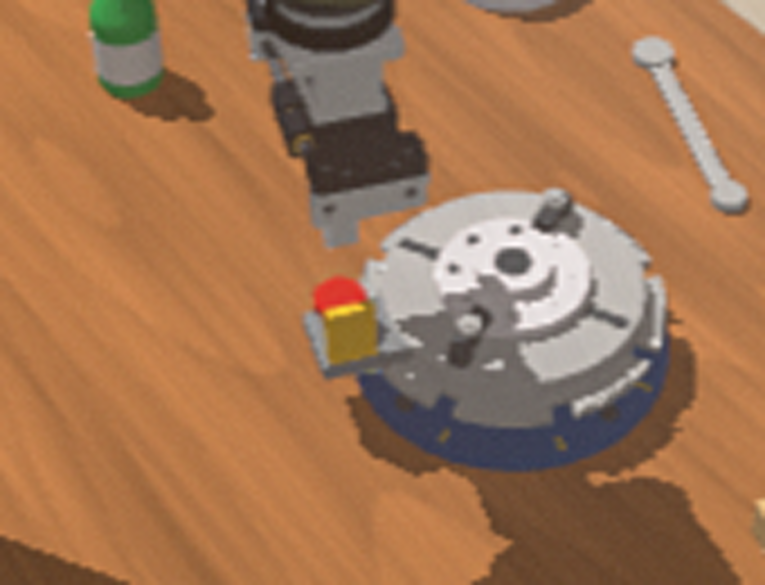

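The fingertip hangs just above the button at (340,290), with the plate clear to its right. Now I'll press.

```bash
python3 -m pendant '0 0 0 0 0 0.025 255; 0 0 0 0 0 0.02 255; 0 0 0 0 0 0.01 255; 0 0 0 0 0 0.005 255; 0 0 0 0 0 0.004 255; 0 0 0 0 0 0 255; 0 0 0 0 0 0 255'; python3 st.py b
```

```text
t: 4.12
tool_pos: [0.4622, -0.0489, 0.0824]
eef_rot: [0.817, 0.576, 0.0, 0.0]
contact_force: [-5.2, 0.2, 7.0]
finger_gap: -0.0
t 4.125 tcp [ 0.4622 -0.0489  0.0824] gap -0.0 F [-5.2  0.2  7. ] q6 -1.41
toolx bearing 70.4 tcp bearing 163.8 rad 0.1185 tilt [ 0. -0. -1.]
side red 5 [ 0.4481 -0.0394  0.0813] bearing 161.6
side yel 46 [ 0.4476 -0.0749  0.106 ] bearing 176.8
```

Force 7 N up at z 0.082, so the plunger is about 9 mm down. Now I'll sweep along the arc.

```bash
python3 -m pendant '0 0 -0.08 -0.006 0 0 255; 0 0 -0.05 -0.006 0 0 255; 0 0 -0.05 -0.006 0 0 255; 0 0 -0.05 -0.006 0 0 255; 0 0 -0.05 -0.006 0 0 255; 0 0 -0.05 -0.006 0 0 255; 0 0 -0.05 -0.006 0 0 255; 0 0 0 0 0 0 255'; python3 st.py c
```

```text
t: 5.22
tool_pos: [0.457, -0.0908, 0.0833]
eef_rot: [0.694, 0.72, 0.001, 0.002]
contact_force: [3.5, -1.4, 6.9]
finger_gap: 0.008
t 5.225 tcp [ 0.457  -0.0908  0.0833] gap 0.008 F [ 3.5 -1.4  6.9] q6 -1.88
toolx bearing 92.2 tcp bearing -175.7 rad 0.1193 tilt [ 0.005 -0.001 -1.   ]
side red 14 [ 0.4426 -0.0881  0.0815] bearing 182.6
side yel 45 [ 0.4493 -0.1187  0.1034] bearing 196.2
```

View pics/side_c.png

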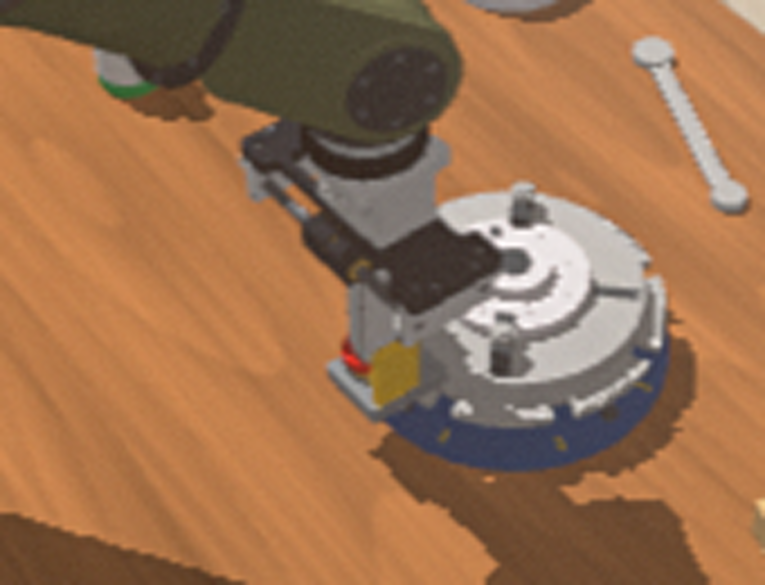

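The table has turned about 20°, carried by friction, and the tip is 6 mm short of the plate. Next I'll raise the tip off the button, which the rim holds down, and push only on the plate, so the tooth can snap into the notch by itself.

```bash
python3 -m pendant '0 0 0 0 0 -0.013 255; 0 0 -0.06 -0.006 0 0 255; 0 0 -0.05 -0.006 0 0 255; 0 0 -0.05 -0.006 0 0 255; 0 0 -0.05 -0.006 0 0 255; 0 0 -0.05 -0.006 0 0 255; 0 0 -0.05 -0.006 0 0 255; 0 0 -0.05 -0.006 0 0 255; 0 0 0 0 0 0 255'; python3 st.py d
```

```text
t: 6.45
tool_pos: [0.4634, -0.1312, 0.0952]
eef_rot: [0.554, 0.833, 0.0, 0.0]
contact_force: [-0.9, -0.0, -0.1]
finger_gap: 0.01
t 6.45 tcp [ 0.4634 -0.1312  0.0952] gap 0.01 F [-0.9 -0.  -0.1] q6 -2.32
toolx bearing 112.7 tcp bearing -156.4 rad 0.1228 tilt [ 0. -0. -1.]
top red 2 [ 0.4553 -0.1115  0.0874] bearing 193.7
side red 30 [ 0.451  -0.1178  0.0857] bearing 196.0
side yel 42 [ 0.464  -0.1513  0.1072] bearing 211.7
```

View pics/side_d.png

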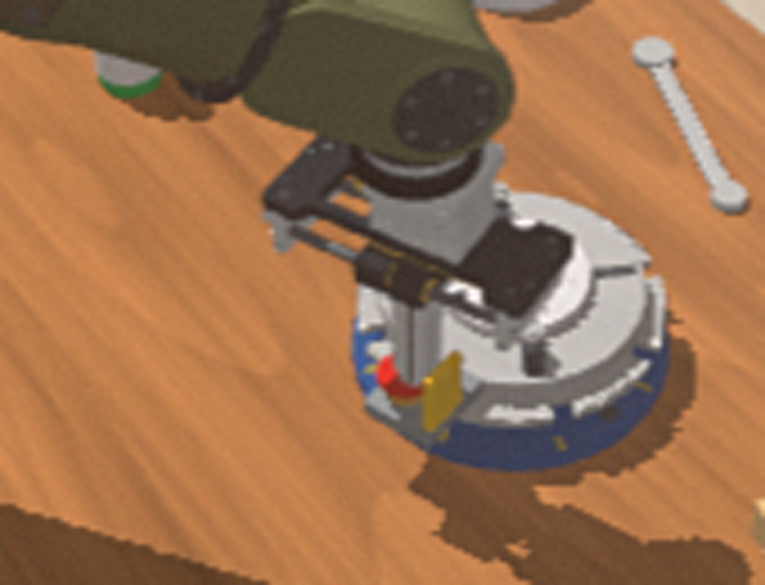

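The table is about 35° round, with the plunger held down by the rim at z 0.086 as expected. Now slower steps.

```bash
python3 -m pendant '0 0 -0.03 -0.003 0 0 255; 0 0 -0.025 -0.003 0 0 255; 0 0 -0.02 -0.002 0 0 255; 0 0 -0.02 -0.002 0 0 255; 0 0 -0.01 -0.002 0 0 255; 0 0 0 0 0 0 255'; python3 st.py e; python3 -m pendant '0 0 0 -0.001 0 0 255; 0 0 0 -0.001 0 0 255; 0 0 0 0 0 0 255'; python3 st.py f
```

```text
t: 7.3
tool_pos: [0.4685, -0.1421, 0.0944]
eef_rot: [0.509, 0.861, -0.0, 0.0]
contact_force: [0.0, 0.8, 2.1]
finger_gap: 0.005
t 7.3 tcp [ 0.4685 -0.1421  0.0944] gap 0.005 F [0.  0.8 2.1] q6 -2.44
toolx bearing 118.8 tcp bearing -150.8 rad 0.1232 tilt [ 0. -0. -1.]
side red 33 [ 0.4555 -0.1275  0.0857] bearing 200.7
side yel 36 [ 0.4719 -0.161   0.1102] bearing 217.2
t: 7.78
tool_pos: [0.4694, -0.1436, 0.0944]
eef_rot: [0.509, 0.861, 0.0, -0.0]
contact_force: [0.6, 4.7, 0.9]
finger_gap: 0.004
t 7.775 tcp [ 0.4694 -0.1436  0.0944] gap 0.004 F [0.6 4.7 0.9] q6 -2.44
toolx bearing 118.8 tcp bearing -150.0 rad 0.1231 tilt [-0.  0. -1.]
side red 33 [ 0.4569 -0.1309  0.0862] bearing 202.3
side yel 37 [ 0.4713 -0.1621  0.1085] bearing 217.4
```

```bash
python3 -m pendant '0 0 0 -0.001 0 -0.001 255; 0 0 0 -0.001 0 -0.001 255; 0 0 0 0 0 0 255'; python3 st.py g; python3 -m pendant '0 0 0 -0.001 0 0 255; 0 0 0 -0.001 0 0 255; 0 0 0 0 0 0 255'; python3 st.py h
```

```text
t: 8.25
tool_pos: [0.4706, -0.1459, 0.0968]
eef_rot: [0.509, 0.861, -0.0, 0.001]
contact_force: [0.4, -0.2, 0.0]
finger_gap: 0.007
t 8.25 tcp [ 0.4706 -0.1459  0.0968] gap 0.007 F [ 0.4 -0.2  0. ] q6 -2.45
toolx bearing 118.8 tcp bearing -148.8 rad 0.1232 tilt [ 0.001 -0.001 -1.   ]
side red 30 [ 0.4576 -0.1331  0.0889] bearing 203.4
side yel 33 [ 0.4729 -0.165   0.1092] bearing 218.8
t: 8.72
tool_pos: [0.4713, -0.1472, 0.0965]
eef_rot: [0.509, 0.861, 0.0, 0.0]
contact_force: [-0.8, 0.8, 0.7]
finger_gap: 0.003
t 8.725 tcp [ 0.4713 -0.1472  0.0965] gap 0.003 F [-0.8  0.8  0.7] q6 -2.45
toolx bearing 118.8 tcp bearing -148.1 rad 0.1233 tilt [ 0. -0. -1.]
side red 31 [ 0.4565 -0.1304  0.0916] bearing 202.1
side yel 32 [ 0.4746 -0.1664  0.1101] bearing 219.8
```

The button top now reads 0.0916, so the plunger has sprung up. I'll back away from the plate, lift clear and check.

```bash
python3 -m pendant '0 0 0 0.003 0 0 255; 0 0 0 0 0 -0.02 255; 0 0 0 0 0 -0.05 255; 0 0 0 0 0 -0.06 255; 0 0 0 0 0.03 -0.05 255; 0 0 0 0.06 0 0 255; 0 0 0 0.06 0 0 255; 0 0 0 0.06 0 0 255; 0 0 0 0.06 0 0 255; 0 0 0 0 0 0 255; 0 0 0 0 0 0 255'; python3 st.py i; python3 meas.py
python3 - <<'E'
from cell import *
import numpy as np
p=camera('top')
for l in ['oil_bottle','chuck_key','drill_block']: print(l,[np.round(d['xyz'],4) for d in look_for(l,p)[:1]])
E
```

```text
t: 10.2
tool_pos: [0.3807, 0.0801, 0.2765]
eef_rot: [0.509, 0.861, 0.0, 0.0]
contact_force: [-0.6, -0.1, 0.2]
finger_gap: 0.009
t 10.2 tcp [0.3807 0.0801 0.2765] gap 0.009 F [-0.6 -0.1  0.2] q6 -1.96
toolx bearing 118.8 tcp bearing 140.3 rad 0.2538 tilt [ 0. -0. -1.]
side red 71 [ 0.4655 -0.1353  0.0923] bearing 205.8
side yel 21 [ 0.4742 -0.1651  0.1101] bearing 219.2
oil_bottle [array([0.5065, 0.3072, 0.0776])]
chuck_key [array([ 0.396 , -0.4051,  0.008 ])]
drill_block []
  return _methods._mean(a, axis=axis, dtype=dtype,
  ret = um.true_divide(
Traceback (most recent call last):
  File "meas.py", line 18, in <module>
    q=w[m];print(n,k,len(q),np.round(np.median(q,0),4),np.round(np.percentile(q,[5,95],0),3).tolist())
                                                                ~~~~~~~~~~~~~^^^^^^^^^^^^
IndexError: index -1 is out of bounds for axis 0 with size 0
```

View pics/side_i.png

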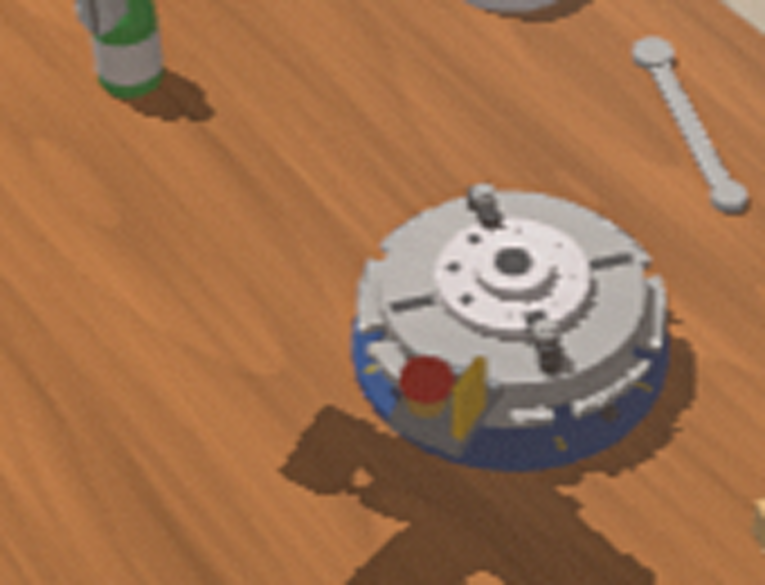

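View pics/top_i.png

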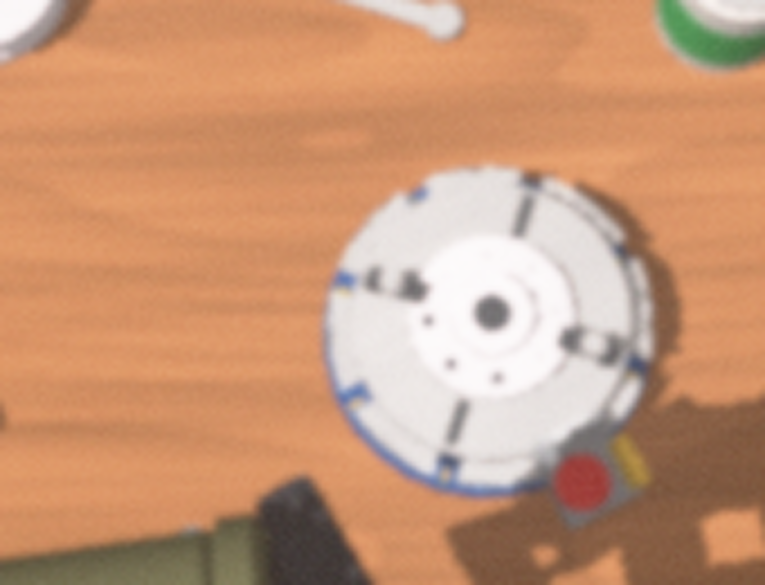

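Both views show the hand clear, the button up (z 0.0923) and centred at bearing 205.8°. It started at 159.7°, so it turned 46.1°, which is one notch.

```bash
python3 -c "
from cell import *
print(finish_job())"
```

```text
the job is handed in; nothing more can be done
None
```

I indexed the table one notch counter-clockwise, the plunger sprang back up, and I handed the job in at about 10 s of robot time. `finish_job()` gives no verdict, so the result rests on my own checks.

With the fingers shut I pressed the plunger about 9 mm (7 N). I then swept the table roughly 20° with the plunger held down. After that I lifted off the button and pushed only the yellow plate until the tooth dropped into the next notch.

**Last checks:**
- **Turn:** the side camera shows the button turned about 46° (0.80 rad), inside the 0.725–0.845 rad window. My measurement is good to about 2°, and both views show the arm at the next notch.
- **Plunger:** the button top reads 92.3 mm, which is fully up.
- **Hand:** it is clear of the table, with the contact force about zero.
- **Loose things:** the bottle and chuck key read within 5 mm of where they started, which is about the detector's accuracy.

**What didn't check out:**
- **Drill block:** the detector did not find it in the last top picture, so its final place is unmeasured. The hand never went near it.
- **Final re-measurement:** my full measuring script crashed because the arm's shadow hid the colours from the top camera. The final angle and height therefore come from the side camera alone.

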